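# Show a plug gauge to the side camera

## Robot

A 6-joint arm with a two-finger parallel gripper is mounted at the origin on the work surface. World frame = base frame: x ahead of the robot, y to its left, z up, the work surface at z = 0. Lengths are in m, angles in rad, forces in N, time in s.
With the tool pointing down it reaches from about 0.375 to 0.925 m from the base axis. Payload 5.7 kg.
Tool frame: the origin (TCP) lies at the very end of the fingers, on their centre line; the grasp point (between the pads) lies 19 mm behind it; z points along the fingers, y is the line along which they close (so a half turn about z gives the same grasp; the last joint's range is limited). The gripper opens to 85 mm and grips with 20 to 120 N. Pads are 22 mm wide; open, the fingers measure 114 mm over their backs; the gripper's body (76 mm by 85 mm) begins 54 mm behind the grasp point. The pads swing forward as they close: fully open they stand 13 mm farther back than shut.
Start: joints at [1.211, 0.359, 1.51, -0, 1.272, -0.115], TCP at [0.145, 0.582, 0.231] pointing down, gripper open.
Joint ranges: [-2.97, 2.97], [-1.01, 2.36], [0.21, 2.38], [-0.96, 4.11], [0.2, 2.71], [-2.98, 2.98]. Speed limits (rad/s): [2.39, 2.39, 3.14, 3.14, 3.14, 3.14].

## Interface

Orientations are given as a rotation vector (axis times angle).
In Python, from workcell import env gives the robot as it stands.
- The arm moves only by the tool move_arm, never from a script. Its argument "series" is a list of rows, each a list of 3 entries, a list of its own where there are three numbers: the shift along the tool's x, y, z each as a share of 0.25 m, from -1 to 1, then the turn, a rotation vector about the tool's x, y, z each as a share of pi/2 rad, from -1 to 1, then the opening, from 0 (shut) to 1 (fully open). In form: [[[dx, dy, dz], [wx, wy, wz], hand], ...]. A call has 1 to 8 rows; each row is the pose to reach, as a shift and turn from the pose commanded when the call began, along the tool's axes at that moment; what a row does not reach only later rows make up. A row lasts 1/10 s, in which the tool goes at most 50 mm and 8.59 degrees, less where a joint would pass 70% of its speed; a pose out of reach is approached as far as the arm can. A call with a number of a shift or a turn outside -1 to 1 is refused whole. A call with a gripper value outside its range is refused whole. The fingers move at their own pace and stop on an object; "force" is the grip in N (left out, the last holds). Time passes only in rows, so rows that repeat a pose let the fingers close. It gives the time, the measured TCP pose, the force, the opening and the grip force at its end, in the units of the state.
- env.observe(): the state, without advancing time (a new reading comes with each control period).
- env.capture(name): name is "scene" or "top" or "wrist"; returns a dict with "image" (420x560x3 uint8, red, green, blue), "vertical_fov" (degrees; the focal length in pixels is half the picture's height over the tangent of half this angle, whatever the lens; pixels are square), "cx", "cy" (the principal point, pixels), "dist" ([k1, k2, p1, p2, k3] as OpenCV has them; the pictures are not rectified), "R" (3x3) and "t" (3): a world point X has camera coordinates R X + t. Camera axes: x right, y down, z forward; pixel columns grow to the right and rows downward; lengths in m; the calibration is good to about 2 mm. A picture is of the moment at which its call begins. There is no depth.
- env.sign_off(): hands the job in; it is judged then, once.
The state is a dict: "clock": time; "joints": joint angles; "joint_velocities": joint speeds; "effort": joint torques, N m; "eef_pos": TCP position; "tool_rot": TCP orientation; "force": force on the tool from outside, world axes, zero at the start; "moment": the same for the moment, N m; "opening": opening from 0.0 (shut) to 1.0 (fully open); "gripper_force": force on a finger pad.
Only numpy, scipy, OpenCV 4.12 (cv2) and the standard library are available. Lean on these libraries where they do the work, as an engineer would, in place of code of your own. Each camera call takes 0.05 s, during which the arm holds its last target. There are 200 camera calls.

## Task

Lift the top tray off the nested pile and set it down flat in the middle of the glass stage, to guard the glass, leaving the other trays in their pile. Then draw the plug gauge with the fat head out of its slanted holder, turn it level, and hold it raised over the tray with its middle in front of the lens at lens height and its length side-on to the lens (parallel to the stage's long edges, either way round). Finish while still holding it there, still and touching nothing but the gripper, and leave everything else where it is.

Things in the scene. Friction and masses are not known exactly. Their poses are not given: they have to be found in the camera images.
- tray_top_mid (a point): Centre of the top tray of three identical grey plastic trays nested in a pile: an open box 150 mm long (its x), 100 wide (its y), 36 high, walls 4; this point is 18 above its underside; z up; about 0.18 kg. A grip rib, 12 thick in x, crosses its full width (along y) through the centre and rises to 30 above the underside: pinch it from above, across x; 65 is clear on each side of it.
- tray_top: The same top tray, origin under its centre. The top face of its floor is 7 mm above the underside. Under the floor a foot 4 high, 137 x 87, sits inside the rim of the tray beneath; on a flat surface the tray stands on this foot. Each tray of the pile stands 32 above the one below, so it comes straight up.
- tray_middle_mid (a point): Centre of the middle tray of the pile, same shape; stays in the pile.
- tray_bottom_mid (a point): Centre of the bottom tray of the pile, same shape, standing on the table; stays.
- stage_mid (a point): Centre of the top face of the stage: a fixed aluminium plate 240 mm (its x) x 190 (its y), its top 25 above the table, with an inset glass window 200 x 150. Its z is up. The side camera stands beyond its +y edge.
- stage: The same stage with its camera, one fixed piece, with its origin on the table under the stage's centre, same axes.
- lens (a point): Centre of the front of the camera's lens, 140 mm above the table, 115 from the stage's centre in the stage's +y; it looks along -y straight across the stage's centre. Its axes are those of the stage. The lens barrel is 48 across; the camera behind it is 55 wide and reaches 168 above the table. Fixed.
- gauge_mid (a point): Half-way point of the fat-headed plug gauge, 147 mm long: a round aluminium handle 16 in diameter and 125 long, a steel head 28 in diameter and 22 long on its upper end (the other gauge's head is thinner than its handle). Its z runs along the gauge towards the head. About 0.16 kg; balance point about 15 from here towards the head.
- gauge: The same gauge (same origin and axes). It leans about 50 degrees from vertical in a socket of the rack, head up and away from the robot. The lower 42 mm of the handle is in the socket with 1 to spare all round: draw it out along its own length. The handle is bare from 31 below the half-way point to 52 above it, where the head begins.
- slim_gauge_mid (a point): Half-way point of the slim-nosed gauge in the other socket: same handle, its head only 10 mm in diameter; same axes. Stays in the rack.
- rack: Black rack fixed to the table, 200 mm wide (its y), with two sockets 95 apart in a slanted block; which gauge is in which socket varies. The gauges lean towards its +x. Its highest edge is 90 above the table; origin on the table, under the block's lower face.
- block: Aluminium block 50 x 40 x 45 high, origin under its centre; stays.
- ring_gauge: Steel ring gauge 70 across, bore 34, 20 high, lying flat, origin under its centre; stays.
- bottle: Clear bottle 60 across, 170 high, origin under its centre; stays.
- micrometer: Micrometer lying flat, about 135 x 45 x 16, origin at the middle of its frame's back bar; stays.
- gauge_case: Closed wooden case 90 x 150 x 30, origin under its centre; stays.
- joystick: Black joystick pendant 70 x 120 x 73 high, origin under its centre; stays.
Mind the look-alikes: they are no part of the job. What is shaped like the tray_top but pink or yellow is not meant.

How it is judged:
On the way, in this order (a step that is already met when the one before it is completed fails the run):
1. the top tray is lifted clear of the pile (z of tray_top_mid in the frame of tray_middle_mid above 0.045 m), for 0.1 s.
2. the tray stands flat in the middle of the glass stage, let go (horizontal distance between tray_top_mid and stage_mid below 0.035 m and z of tray_top_mid in the frame of stage_mid between 0.013 and 0.023 m and angle between tray_top_mid's own z axis and vertical below 0.08 rad and contact force between tray_top and the fingers below 0.1 N and linear speed of tray_top below 0.02 m/s), for 0.3 s.
3. the fat-headed gauge is drawn out of its holder and held (distance of gauge_mid from where it was at the start of the episode above 0.08 m and contact force between gauge and the fingers above 1 N and contact force between gauge and rack below 0.05 N), for 0.2 s.
At the end, for the whole second after the job is handed in: Tray flat and free on the stage within 35 mm of its centre; gauge held still, level within 8.5 degrees, within 14 degrees of the stage's long edges, its half-way point within 40 mm sideways of the stage centre and 25 mm of lens height, touching neither tray nor stage (all of step 2 and angle between gauge_mid's own z axis and vertical between 1.4208 and 1.7208 rad and angle between the z axis of gauge_mid and the x axis of stage_mid, either way round below 0.25 rad and horizontal distance between gauge_mid and stage_mid below 0.04 m and z of gauge_mid in the frame of lens between -0.025 and 0.025 m and contact force between gauge and the fingers above 1 N and contact force between gauge and tray_top below 0.05 N and contact force between gauge and stage below 0.05 N and linear speed of gauge below 0.03 m/s and angular speed of gauge below 0.2 rad/s); the arm keeps its last pose, push and grip.
It fails at once if the other gauge is disturbed (distance of slim_gauge_mid from where it was at the start of the episode above 0.025 m).
It fails at once if the rest of the tray pile is disturbed (distance of any of tray_middle_mid, tray_bottom_mid from where it was at the start of the episode above 0.025 m).
It fails at once if a bystander is disturbed (distance of any of block, ring_gauge, bottle, micrometer, gauge_case, joystick from where it was at the start of the episode above 0.03 m).
It also fails if it takes over 66 s, if anything falls off the work surface, if the arm or the gripper's body presses on something with over 40 N, if the wrist force passes 120 N, or if a joint passes its speed limit or range.

## Working session

There is one attempt and no reset: what is moved stays moved. The work goes in short steps, Python scripts to look and compute and a tool call to move; the robot and the scene stay as the last step left them, time stands still between calls to the robot, and variables do not carry over. Pictures are saved under pics/ and viewed, at most 10 in all, crops included, and the job is handed in when it is done.

Besides the shell and the picture viewer there is one more tool, called after "Emit:" in YAML: its name, and indented under it one key for each argument. move_arm: Moves the arm, as the interface text tells. Its arguments: {"type":"object","properties":{"series":{"type":"array"},"force":{"type":"number"}},"required":["series"]}

```bash
mkdir -p pics; ls; cat > h.py <<'E'
import numpy as np, cv2, pickle
from scipy.spatial.transform import Rotation as Ro
def K(c):
    f=210/np.tan(np.radians(c["vertical_fov"])/2); return np.array([[f,0,c["cx"]],[0,f,c["cy"]],[0,0,1.]])
def ray(c,uv):
    p=cv2.undistortPoints(np.array(uv,float).reshape(-1,1,2),K(c),np.array(c["dist"],float)).reshape(-1,2)
    R=np.array(c["R"]);t=np.array(c["t"])
    return -R.T@t, np.c_[p,np.ones(len(p))]@R
def onz(c,uv,z):
    o,d=ray(c,uv); return o+d*((z-o[2])/d[:,2])[:,None]
def proj(c,X):
    R=np.array(c["R"]);t=np.array(c["t"],float)
    return cv2.projectPoints(np.array(X,float).reshape(-1,1,3),cv2.Rodrigues(R)[0],t,K(c),np.array(c["dist"],float))[0].reshape(-1,2)
def shot(env,n,f):
    c=env.capture(n); cv2.imwrite("pics/"+f+".png",c["image"][:,:,::-1]); pickle.dump(c,open(f+".pkl","wb")); return c
def load(f): return pickle.load(open(f+".pkl","rb"))
E
python3 - <<'E'
from workcell import env
from h import *
a=shot(env,"scene","s0");b=shot(env,"top","t0")
for c in(a,b): print(-np.array(c["R"]).T@c["t"],c["vertical_fov"],c["dist"])
print(env.observe())
E
```

```text
pics
[1.04144144 0.60207578 1.32933334] 44.43594636487502 [-0.0938837  0.         0.         0.         0.       ]
[0.44299127 0.01309913 1.1948565 ] 51.28621919059207 [0.02615984 0.         0.         0.         0.        ]
{'clock': 0.1, 'joints': array([ 1.21088075e+00,  3.59452784e-01,  1.51133774e+00, -1.00235602e-05,
        1.27250004e+00, -1.15099395e-01]), 'joint_velocities': array([ 2.51432185e-04, -1.08878740e-03, -2.75320821e-03,  1.07870336e-03,
       -8.67048373e-05,  9.58544319e-04]), 'effort': array([-1.79139268e-03, -5.28649271e+01, -2.79347259e+01, -5.25270407e-04,
        5.15211621e-03,  2.06409328e-05]), 'eef_pos': array([0.14521746, 0.5815221 , 0.2305207 ]), 'tool_rot': array([-3.83544349e-01, -3.11769787e+00,  2.59541554e-03]), 'force': array([-0.13002557, -0.2795454 ,  0.42244169]), 'moment': array([-0.03165345, -0.05336891, -0.02249593]), 'gripper_force': 0.0, 'opening': 0.9968168119381688}
```

View pics/t0.png

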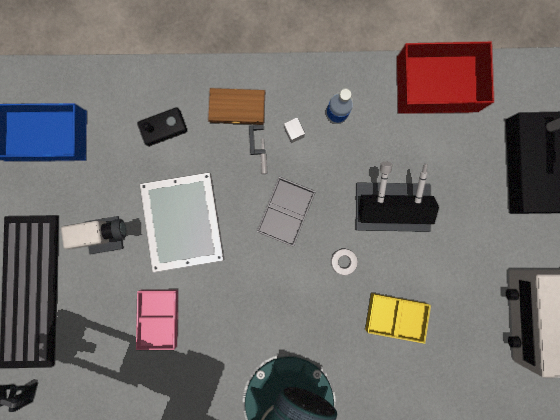

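View pics/s0.png

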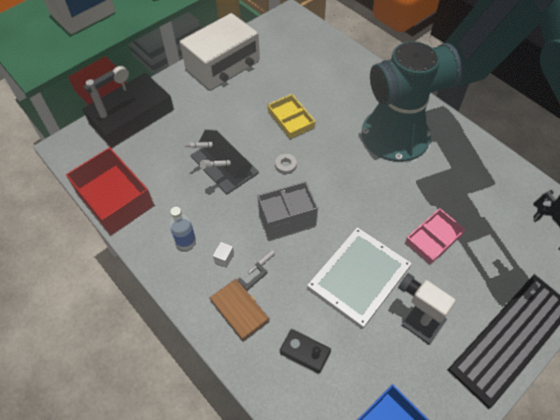

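The top view (up = +x, left = +y) shows the grey pile at (287,211), the stage at (181,221) with its camera at (100,232), and the rack at (397,205). The gauge heads are at (386,168) and (424,168), and the left one looks fat. I'll zoom in with a montage.

```bash
python3 - <<'E'
from h import *
a=load("s0");b=load("t0")
def crop(c,x,y,w,h,s): return cv2.resize(c["image"][y:y+h,x:x+w],None,fx=s,fy=s,interpolation=cv2.INTER_CUBIC)
A=crop(b,350,150,100,75,4);B=crop(a,170,120,100,75,4)
C=crop(b,245,165,100,75,4);D=crop(a,245,165,100,75,4)
cv2.imwrite("pics/m0.png",np.vstack([np.hstack([A,B]),np.hstack([C,D])])[:,:,::-1])
# stage: white frame mask in top
im=b["image"]; hsv=cv2.cvtColor(im,cv2.COLOR_RGB2HSV)
m=((hsv[...,2]>190)&(hsv[...,1]<40)).astype(np.uint8); m[:, :138]=0;m[:,226:]=0
cs,_=cv2.findContours(m,0,2);k=max(cs,key=cv2.contourArea);r=cv2.minAreaRect(k)
q=cv2.boxPoints(r);X=onz(b,q,.025);print(q,X,X.mean(0),np.linalg.norm(np.diff(X[[0,1,2]],axis=0),axis=1))
E
```

```text
[[138.2824  183.51482]
 [208.91423 172.21373]
 [222.97975 260.12323]
 [152.34792 271.42432]] [[0.5801414  0.39665082 0.025     ]
 [0.60853106 0.20692547 0.025     ]
 [0.37273391 0.16974771 0.025     ]
 [0.34527123 0.35705675 0.025     ]] [0.4766694  0.28259519 0.025     ] [0.19183764 0.23871003]
```

View pics/m0.png

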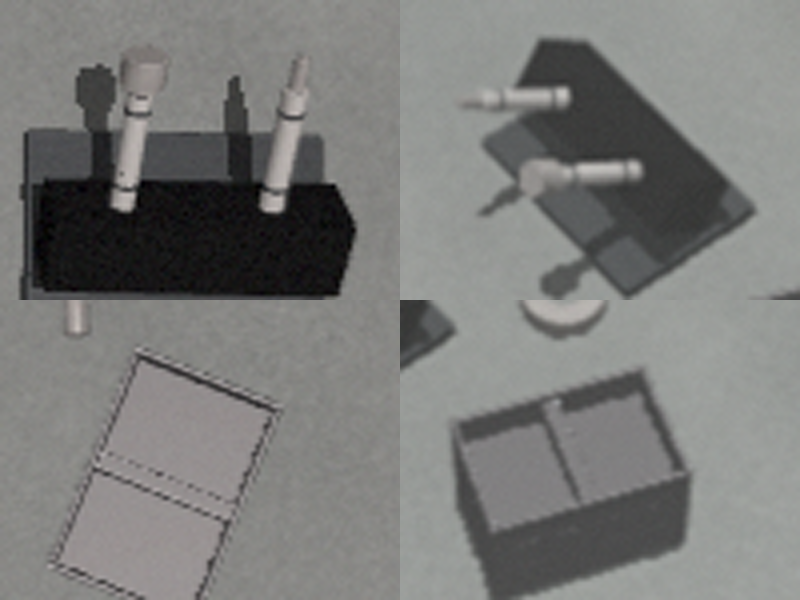

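```bash
cat >> h.py <<'E'
def tri(c1,p1,c2,p2):
    o1,d1=ray(c1,[p1]);o2,d2=ray(c2,[p2]);d1=d1[0];d2=d2[0]
    s=np.linalg.lstsq(np.c_[d1,-d2],o2-o1,rcond=None)[0];P=o1+d1*s[0];Q=o2+d2*s[1]
    return (P+Q)/2,np.linalg.norm(P-Q)
E
python3 - <<'E'
from h import *
a=load("s0");b=load("t0")
mt=lambda x,y,ox,oy:(x/4+ox,y/4+oy)
T=lambda x,y:mt(x,y,350,150); S=lambda x,y:mt(x-400,y,170,120)
for n,p,q in [("low ring",T(123,190),S(627,171)),("up ring",T(138,113),S(578,173)),("head base",T(141,92),S(566,174)),("slim low",T(270,193),S(560,97)),("slim up",T(290,110),S(502,98))]:
    print(n,tri(b,p,a,q))
t=onz(b,[mt(137,50,245,165),mt(280,108,245,165),mt(50,265,245,165)],.1);print(t,np.linalg.norm(t[1]-t[0]),np.linalg.norm(t[2]-t[0]),(t[1]+t[2])/2)
s=onz(a,[mt(x-400,y-300,245,165) for x,y in[(450,420),(642,370),(688,472),(490,530)]],.1);print(s,np.linalg.norm(np.diff(s,axis=0),axis=1),s.mean(0))
E
```

```text
low ring (array([ 0.53053373, -0.24213458,  0.07075539]), np.float64(0.0015778864489832333))
up ring (array([ 0.57450618, -0.24309022,  0.10652708]), np.float64(0.005311771148229645))
head base (array([ 0.58583176, -0.24236209,  0.11625975]), np.float64(0.006839470187179263))
slim low (array([ 0.52642104, -0.33358231,  0.07512711]), np.float64(0.0037481498352088566))
slim up (array([ 0.57498841, -0.33607697,  0.11137474]), np.float64(0.00404857965651897))
[[ 0.58236428  0.01732925  0.1       ]
 [ 0.54462153 -0.0719975   0.1       ]
 [ 0.4479104   0.07323296  0.1       ]] 0.09697311564472494 0.1456127418896583 [0.49626597 0.00061773 0.1       ]
[[ 0.54891717 -0.07032929  0.1       ]
 [ 0.4158986  -0.00983198  0.1       ]
 [ 0.45231849  0.07669487  0.1       ]
 [ 0.58801421  0.01887447  0.1       ]] [0.14612962 0.0938792  0.14750094] [0.50128712 0.00385202 0.1       ]
```

The fat gauge is the left one, head base at about (0.586, -0.242, 0.116) and mid at about (0.546, -0.242, 0.083). The lean measures about 50°, as given. The tray is at about (0.498, 0.002) with yaw -0.40, and the stage is at (0.477, 0.283) with yaw 0.156. Now I'll work out the first move.

```bash
cat >> h.py <<'E'
def frame(z,y):
    z=np.array(z,float);z/=np.linalg.norm(z);y=np.array(y,float);y-=z*(y@z);y/=np.linalg.norm(y)
    return np.c_[np.cross(y,z),y,z]
def down(yaw): return frame([0,0,-1],[np.cos(yaw),np.sin(yaw),0])  # yaw of tool y
def go(env,p,R):
    s=env.observe();R0=Ro.from_rotvec(s["tool_rot"])
    d=R0.inv().apply(np.array(p)-s["eef_pos"])/.25; w=(R0.inv()*Ro.from_matrix(R)).as_rotvec()/(np.pi/2)
    print("at",s["eef_pos"].round(4),"j",s["joints"].round(2),"shift",d.round(3),"turn",w.round(3),"t",round(s["clock"],1))
E
python3 - <<'E'
from workcell import env
from h import *
go(env,[.49,.0,.24],down(-.40)); print(Ro.from_rotvec(env.observe()["tool_rot"]).as_matrix().round(2))
E
```

```text
at [0.1452 0.5815 0.2305] j [ 1.21  0.36  1.51 -0.    1.27 -0.12] shift [-1.902 -1.923 -0.035] turn [-1.000e-03  1.000e-03  1.099e+00] t 0.1
[[-0.97  0.24 -0.  ]
 [ 0.24  0.97 -0.  ]
 [ 0.   -0.   -1.  ]]
```

Emit:
move_arm:
  series:
    - [[-0.14,-0.14,-0.02],[0,0,0.09],0.7]
    - [[-0.28,-0.28,-0.03],[0,0,0.18],0.7]
    - [[-0.42,-0.42,-0.04],[0,0,0.27],0.7]
    - [[-0.56,-0.56,-0.04],[0,0,0.36],0.7]
    - [[-0.7,-0.7,-0.04],[0,0,0.45],0.7]
    - [[-0.84,-0.84,-0.04],[0,0,0.54],0.7]
    - [[-0.98,-0.98,-0.04],[0,0,0.63],0.7]
    - [[-0.98,-0.98,-0.04],[0,0,0.63],0.7]

```text
clock: 0.9
eef_pos: [0.3262, 0.2803, 0.2411]
tool_rot: [1.83, 2.551, -0.002]
force: [0.6, -0.2, -0.2]
opening: 0.698
gripper_force: 0.0
```

```bash
python3 - <<'E'
from workcell import env
from h import *
go(env,[.47,.01,.28],down(-.40))
E
```

```text
at [0.3262 0.2803 0.2411] j [ 0.55  0.1   1.84 -0.    1.2   0.23] shift [-1.209  0.198 -0.152] turn [0.001 0.002 0.463] t 0.9
```

Emit:
move_arm:
  series:
    - [[-0.18,0.03,-0.1],[0,0,0.08],0.7]
    - [[-0.36,0.06,-0.15],[0,0,0.16],0.7]
    - [[-0.54,0.09,-0.15],[0,0,0.24],0.7]
    - [[-0.72,0.12,-0.15],[0,0,0.32],0.7]
    - [[-0.9,0.15,-0.15],[0,0,0.4],0.7]
    - [[-1,0.18,-0.15],[0,0,0.46],0.7]
    - [[-1,0.18,-0.15],[0,0,0.46],0.7]
    - [[-1,0.18,-0.15],[0,0,0.46],0.7]

```text
clock: 1.7
eef_pos: [0.4484, 0.0643, 0.2784]
tool_rot: [-2.605, -1.754, 0.001]
force: [0.1, -0.8, -0.0]
opening: 0.701
gripper_force: 0.0
```

```bash
python3 - <<'E'
from workcell import env
from h import *
c=shot(env,"wrist","w1");t=shot(env,"top","t1")
print(-np.array(c["R"]).T@c["t"],np.array(c["R"]).round(2),c["vertical_fov"],c["dist"])
go(env,[.498,.002,.2],down(-.40))
E
```

```text
[0.4744462 0.1298888 0.4211712] [[ 0.93 -0.38 -0.  ]
 [-0.36 -0.89  0.28]
 [-0.1  -0.26 -0.96]] 69.00188146720889 [0.0125685 0.        0.        0.        0.       ]
at [0.4478 0.065  0.2785] j [-0.01  0.1   1.74  0.    1.3   0.37] shift [-0.159  0.281  0.314] turn [-0.001  0.     0.01 ] t 1.8
```

View pics/w1.png

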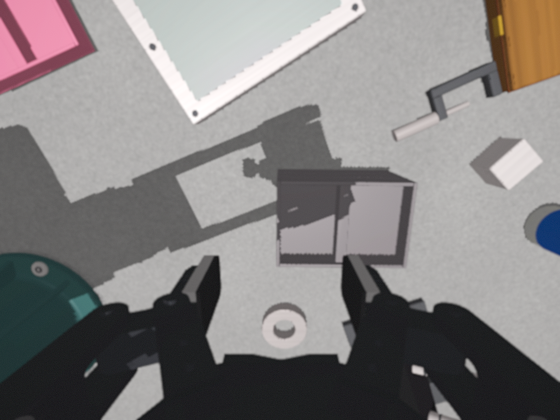

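The wrist view shows the pile with rim corners near (278,182), (415,182), (407,266) and (277,266), and its rib at x≈340.

```bash
python3 - <<'E'
from h import *
c=load("w1")
s=onz(c,[(278,182),(415,182),(407,266),(277,266)],.1);print(s.round(4),np.linalg.norm(np.diff(s,axis=0),axis=1),s.mean(0));print(np.arctan2(*(s[1]-s[0])[[1,0]]),np.arctan2(*(s[2]-s[3])[[1,0]]))
s=onz(c,[(336,183),(348,183),(334,264),(345,264)],.094);print(s.round(4),s.mean(0))
# predicted corners from estimate
u=np.array([np.cos(-.4),np.sin(-.4),0]);v=np.array([-u[1],u[0],0]);C=np.array([.499,.002,.1])
P=[C+a*u*.075+b*v*.05 for a,b in[(-1,1),(1,1),(1,-1),(-1,-1)]]
print(proj(c,P).round(1))
im=c["image"].copy()
C=cv2.resize(im[150:290,250:440],None,fx=4,fy=4,interpolation=cv2.INTER_CUBIC)
for p in proj(c,P): cv2.circle(C,tuple(int(round(x)) for x in ((p-[250,150])*4+1.5)),4,(255,0,0),1)
cv2.imwrite("pics/w1c.png",C[:,:,::-1])
E
```

```text
[[ 0.4497  0.0769  0.1   ]
 [ 0.5843  0.0224  0.1   ]
 [ 0.5501 -0.069   0.1   ]
 [ 0.4118 -0.0132  0.1   ]] [0.14522891 0.0975483  0.14922585] [0.4989946  0.00428053 0.1       ]
-0.3853217077582316 -0.3835398526992481
[[ 0.5071  0.0513  0.094 ]
 [ 0.5191  0.0465  0.094 ]
 [ 0.4734 -0.0384  0.094 ]
 [ 0.4853 -0.0433  0.094 ]] [0.49621461 0.00402538 0.094     ]
[[277.6 181.8]
 [418.8 183.9]
 [406.7 269.6]
 [276.5 267.6]]
```

View pics/w1c.png

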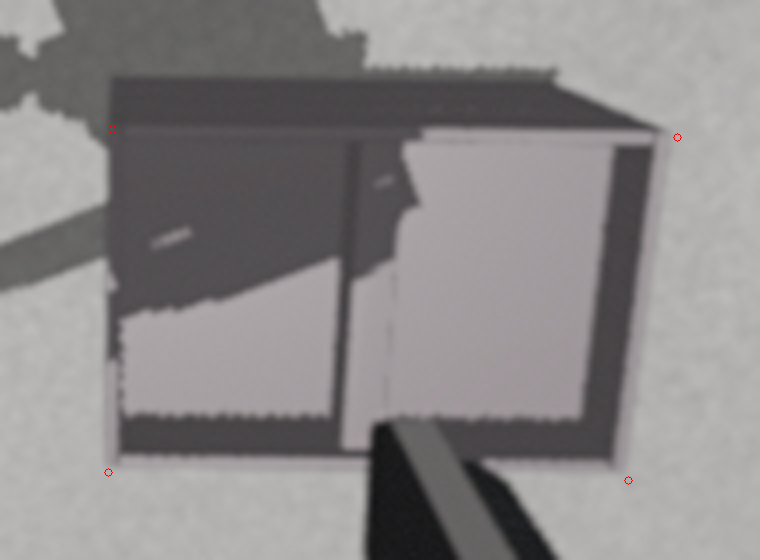

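```bash
python3 - <<'E'
from workcell import env
from h import *
go(env,[.497,.0035,.075],down(-.387))
E
```

```text
at [0.4478 0.065  0.2785] j [-0.01  0.1   1.74  0.    1.3   0.37] shift [-0.155  0.276  0.814] turn [-0.001  0.     0.002] t 1.8
```

Emit:
move_arm:
  series:
    - [[-0.08,0.14,0.1],[0,0,0],0.7]
    - [[-0.155,0.276,0.25],[0,0,0],0.7]
    - [[-0.155,0.276,0.42],[0,0,0],0.7]
    - [[-0.155,0.276,0.58],[0,0,0],0.7]
    - [[-0.155,0.276,0.7],[0,0,0],0.7]
    - [[-0.155,0.276,0.77],[0,0,0],0.7]
    - [[-0.155,0.276,0.814],[0,0,0],0.7]
    - [[-0.155,0.276,0.814],[0,0,0],0.7]

```text
clock: 2.6
eef_pos: [0.4969, 0.0031, 0.0743]
tool_rot: [-2.603, -1.756, 0.003]
force: [-0.1, -0.1, 0.7]
opening: 0.7
gripper_force: 0.0
```

Emit:
move_arm:
  force: 50
  series:
    - [[0,0,0],[0,0,0],0]
    - [[0,0,0],[0,0,0],0]
    - [[0,0,0],[0,0,0],0]
    - [[0,0,0],[0,0,0],0]
    - [[0,0,0],[0,0,0],0]
    - [[0,0,0],[0,0,0],0]
    - [[0,0,0],[0,0,0],0]
    - [[0,0,0],[0,0,0],0]

```text
clock: 3.4
eef_pos: [0.499, 0.0019, 0.0765]
tool_rot: [2.606, 1.753, 0.003]
force: [-1.0, 1.2, 6.5]
opening: 0.125
gripper_force: 49.9
```

Emit:
move_arm:
  series:
    - [[0,0,-0.03],[0,0,0],0]
    - [[0,0,-0.08],[0,0,0],0]
    - [[0,0,-0.15],[0,0,0],0]
    - [[0,0,-0.22],[0,0,0],0]
    - [[0,0,-0.3],[0,0,0],0]
    - [[0,0,-0.4],[0,0,0],0]
    - [[0,0,-0.5],[0,0,0],0]
    - [[0,0,-0.5],[0,0,0],0]

```text
clock: 4.2
eef_pos: [0.5003, 0.0016, 0.2038]
tool_rot: [2.603, 1.751, 0.008]
force: [0.8, 0.2, -2.2]
opening: 0.126
gripper_force: 48.9
```

```bash
python3 - <<'E'
from workcell import env
from h import *
s=shot(env,"scene","s2")
print(env.observe()["opening"],env.observe()["force"]);go(env,[.4767,.2826,.16],down(.156))
E
```

```text
0.12769039108767724 [-0.52595183  0.25992605 -1.94122508]
at [0.4992 0.0018 0.202 ] j [-0.13  0.24  1.76 -0.    1.13  0.25] shift [ 1.007 -0.507  0.167] turn [ 0.003  0.    -0.345] t 4.2
```

View pics/s2.png

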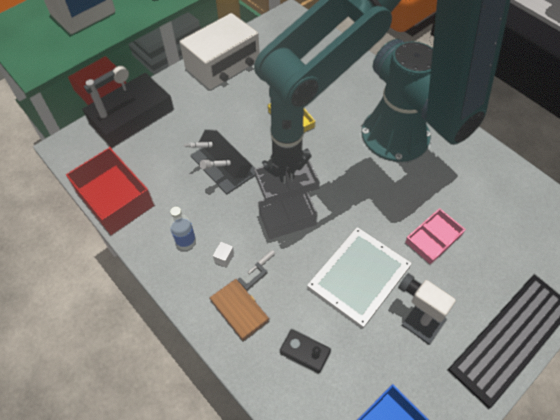

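The scene view shows one tray held at (285,180) and the other two left in the pile at (287,215). Next I'll carry it over the stage.

Emit:
move_arm:
  series:
    - [[0.1,-0.05,0],[0,0,-0.04],0]
    - [[0.23,-0.12,0],[0,0,-0.08],0]
    - [[0.37,-0.19,0],[0,0,-0.13],0]
    - [[0.52,-0.27,0],[0,0,-0.18],0]
    - [[0.68,-0.35,0.03],[0,0,-0.24],0]
    - [[0.83,-0.42,0.08],[0,0,-0.3],0]
    - [[0.94,-0.48,0.13],[0,0,-0.345],0]
    - [[1,-0.507,0.167],[0,0,-0.345],0]

```text
clock: 5.05
eef_pos: [0.4729, 0.2832, 0.1563]
tool_rot: [-2.037, -2.389, 0.004]
force: [0.7, -0.8, -2.5]
opening: 0.128
gripper_force: 48.9
```

```bash
python3 - <<'E'
from workcell import env
from h import *
go(env,[.4767,.2826,.039],down(.156))
E
```

```text
at [0.4729 0.2832 0.1563] j [0.41 0.37 1.7  0.   1.07 0.25] shift [-0.005  0.016  0.469] turn [-0.002  0.     0.002] t 5.0
```

Emit:
move_arm:
  series:
    - [[0,0.016,0.1],[0,0,0],0]
    - [[0,0.016,0.22],[0,0,0],0]
    - [[0,0.016,0.33],[0,0,0],0]
    - [[0,0.016,0.41],[0,0,0],0]
    - [[0,0.016,0.45],[0,0,0],0]
    - [[0,0.016,0.47],[0,0,0],0]
    - [[0,0.016,0.477],[0,0,0],0]
    - [[0,0.016,0.477],[0,0,0],0]

```text
clock: 5.85
eef_pos: [0.4793, 0.282, 0.0398]
tool_rot: [2.042, 2.387, 0.001]
force: [0.6, 0.8, -2.5]
opening: 0.124
gripper_force: 48.9
```

Emit:
move_arm:
  series:
    - [[0,0,0.004],[0,0,0],0]
    - [[0,0,0.008],[0,0,0],0]
    - [[0,0,0.012],[0,0,0],0]
    - [[0,0,0.012],[0,0,0],0]

```text
clock: 6.25
eef_pos: [0.4792, 0.2822, 0.0375]
tool_rot: [2.041, 2.387, 0.002]
force: [-2.2, -1.3, 6.7]
opening: 0.126
gripper_force: 50.1
```

Contact: the force went from -2.5 to +6.7 N. Opening gently, then rising.

Emit:
move_arm:
  series:
    - [[0,0,0],[0,0,0],0.4]
    - [[0,0,0],[0,0,0],0.4]
    - [[0,0,0],[0,0,0],0.4]
    - [[0,0,0],[0,0,0],0.4]
    - [[0,0,-0.1],[0,0,0],0.4]
    - [[0,0,-0.25],[0,0,0],0.4]
    - [[0,0,-0.45],[0,0,0],0.4]
    - [[0,0,-0.65],[0,0,0],0.4]

```text
clock: 7.05
eef_pos: [0.478, 0.2816, 0.1999]
tool_rot: [-2.041, -2.387, 0.003]
force: [1.7, -0.0, -0.1]
opening: 0.399
gripper_force: 0.0
```

```bash
python3 - <<'E'
from workcell import env
from h import *
s=shot(env,"scene","s3")
go(env,[.40,-.02,.26],down(-1.45))
C=cv2.resize(s["image"][190:350,240:440],None,fx=3,fy=3,interpolation=cv2.INTER_CUBIC)
cv2.imwrite("pics/s3c.png",C[:,:,::-1])
E
```

```text
at [0.4827 0.2838 0.2087] j [ 0.41  0.32  1.64 -0.    1.18  0.25] shift [-1.148 -0.513 -0.214] turn [ 0.004 -0.007  1.022] t 7.1
```

View pics/s3c.png

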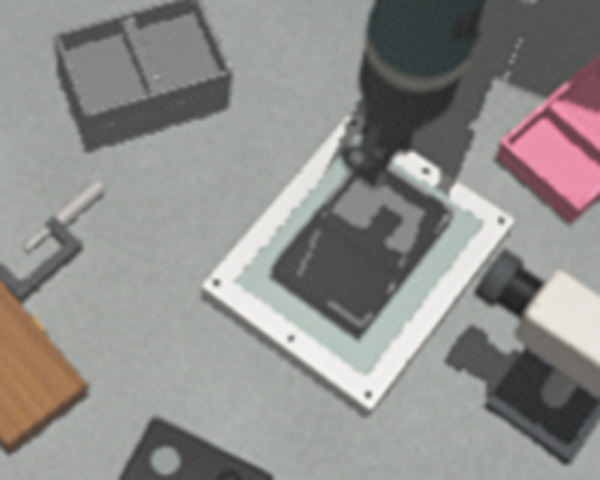

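The crop shows the tray centred and flat on the glass, with two trays left in the pile. On to the rack with tool y at about +1.53.

```bash
python3 - <<'E'
from workcell import env
from h import *
go(env,[.44,.04,.28],down(.156+.7)); go(env,[.44,-.20,.28],down(1.526))
E
```

```text
at [0.4827 0.2838 0.2087] j [ 0.41  0.32  1.64 -0.    1.18  0.25] shift [-0.936 -0.317 -0.292] turn [ 0.008  0.001 -0.446] t 7.1
at [0.4827 0.2838 0.2087] j [ 0.41  0.32  1.64 -0.    1.18  0.25] shift [-1.884 -0.466 -0.296] turn [ 0.007  0.003 -0.872] t 7.1
```

Emit:
move_arm:
  series:
    - [[-0.1,-0.03,-0.15],[0,0,-0.07],0.6]
    - [[-0.24,-0.07,-0.3],[0,0,-0.15],0.6]
    - [[-0.4,-0.1,-0.35],[0,0,-0.24],0.6]
    - [[-0.57,-0.14,-0.35],[0,0,-0.33],0.6]
    - [[-0.74,-0.18,-0.35],[0,0,-0.42],0.6]
    - [[-0.9,-0.22,-0.35],[0,0,-0.51],0.6]
    - [[-1,-0.25,-0.35],[0,0,-0.6],0.6]
    - [[-1,-0.25,-0.35],[0,0,-0.68],0.6]

```text
clock: 7.9
eef_pos: [0.4552, 0.022, 0.2861]
tool_rot: [-0.539, -3.095, 0.003]
force: [0.3, 0.6, -0.0]
opening: 0.597
gripper_force: 0.0
```

```bash
python3 - <<'E'
from workcell import env
from h import *
d=np.array([.766,-.034,.643]);tz=frame([.643,-.029,-.766],[.045,1,0])
print(tz.round(2)); G=np.array([.5575,-.2424,.0926])
go(env,G+.019*tz[:,2]-.14*tz[:,2],tz)
E
```

```text
[[-0.76  0.04  0.64]
 [ 0.03  1.   -0.03]
 [-0.64 -0.   -0.77]]
at [0.4552 0.022  0.2861] j [-0.1   0.1   1.73 -0.    1.32 -1.33] shift [-0.445 -0.948  0.405] turn [-0.068 -0.442 -0.182] t 7.9
```

Emit:
move_arm:
  series:
    - [[-0.05,-0.12,0],[-0.01,-0.06,-0.03],0.6]
    - [[-0.11,-0.26,0],[-0.02,-0.12,-0.06],0.6]
    - [[-0.18,-0.4,0.02],[-0.03,-0.18,-0.09],0.6]
    - [[-0.25,-0.55,0.08],[-0.04,-0.25,-0.12],0.6]
    - [[-0.32,-0.7,0.15],[-0.05,-0.32,-0.14],0.6]
    - [[-0.39,-0.84,0.22],[-0.06,-0.38,-0.16],0.6]
    - [[-0.445,-0.948,0.3],[-0.068,-0.442,-0.182],0.6]
    - [[-0.445,-0.948,0.3],[-0.068,-0.442,-0.182],0.6]

```text
clock: 8.7
eef_pos: [0.4866, -0.1933, 0.2382]
tool_rot: [0.084, 2.5, -0.004]
force: [1.2, 1.0, 0.2]
opening: 0.601
gripper_force: 0.0
```

```bash
python3 - <<'E'
from workcell import env
from h import *
c=shot(env,"wrist","w4")
tz=frame([.643,-.029,-.766],[.045,1,0]); G=np.array([.5575,-.2424,.0926])
go(env,G+.019*tz[:,2]-.1*tz[:,2],tz)
E
```

```text
at [ 0.4876 -0.1972  0.2383] j [-0.83  0.04  2.14  0.8   0.63 -2.92] shift [ 0.134 -0.17   0.316] turn [-0.002 -0.035 -0.012] t 8.8
```

View pics/w4.png

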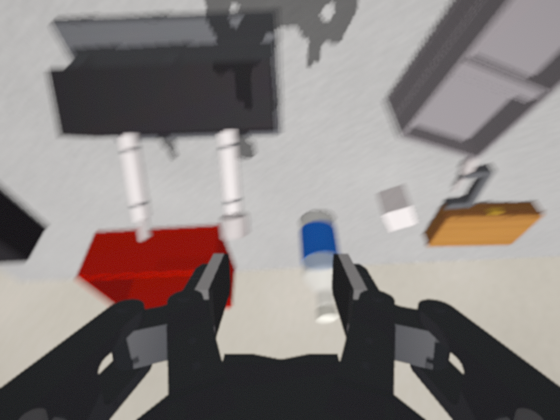

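The rack view shows the fat gauge at (231,140)-(233,230). Joint 6 is near its limit at -2.92, so I'll flip the tool half a turn.

Emit:
move_arm:
  series:
    - [[0,0,0],[0,0,0.09],0.6]
    - [[0,0,0],[0,0,0.18],0.6]
    - [[0,0,0],[0,0,0.27],0.6]
    - [[0,0,0],[0,0,0.36],0.6]
    - [[0,0,0],[0,0,0.45],0.6]
    - [[0,0,0],[0,0,0.54],0.6]
    - [[0,0,0],[0,0,0.63],0.6]
    - [[0,0,0],[0,0,0.72],0.6]

```text
clock: 9.55
eef_pos: [0.4876, -0.1928, 0.2392]
tool_rot: [1.453, 2.114, 0.453]
force: [-0.1, 0.1, -0.2]
opening: 0.598
gripper_force: 0.0
```

Emit:
move_arm:
  series:
    - [[0,0,0],[0,0,0.09],0.6]
    - [[0,0,0],[0,0,0.18],0.6]
    - [[0,0,0],[0,0,0.27],0.6]
    - [[0,0,0],[0,0,0.36],0.6]
    - [[0,0,0],[0,0,0.45],0.6]
    - [[0,0,0],[0,0,0.54],0.6]
    - [[0,0,0],[0,0,0.63],0.6]
    - [[0,0,0],[0,0,0.72],0.6]

```text
clock: 10.35
eef_pos: [0.4876, -0.1928, 0.2392]
tool_rot: [2.532, 1.08, 0.822]
force: [1.2, 0.1, -0.0]
opening: 0.598
gripper_force: 0.0
```

```bash
python3 - <<'E'
from workcell import env
from h import *
tz=frame([.643,-.029,-.766],[-.045,-1,0]); G=np.array([.5575,-.2424,.0926])
go(env,G+.019*tz[:,2]-.11*tz[:,2],tz)
E
```

```text
at [ 0.4876 -0.1928  0.2392] j [-0.82  0.04  2.14  0.78  0.64 -0.62] shift [-0.233  0.018  0.279] turn [-0.019  0.035  0.541] t 10.3
```

Emit:
move_arm:
  series:
    - [[-0.05,0,0.02],[0,0.01,0.09],0.6]
    - [[-0.1,0,0.06],[0,0.02,0.18],0.6]
    - [[-0.15,0.01,0.12],[-0.01,0.03,0.27],0.6]
    - [[-0.2,0.018,0.17],[-0.019,0.035,0.36],0.6]
    - [[-0.233,0.018,0.22],[-0.019,0.035,0.45],0.6]
    - [[-0.233,0.018,0.25],[-0.019,0.035,0.541],0.6]
    - [[-0.233,0.018,0.279],[-0.019,0.035,0.541],0.6]
    - [[-0.233,0.018,0.279],[-0.019,0.035,0.541],0.6]

```text
clock: 11.15
eef_pos: [0.4995, -0.2399, 0.1617]
tool_rot: [2.936, -0.057, 1.069]
force: [-0.6, 0.5, 0.5]
opening: 0.6
gripper_force: 0.0
```

Emit:
move_arm:
  series:
    - [[0,0,0],[0,0,0],0.6]
    - [[0,0,0],[0,0,0],0.6]

```text
clock: 11.35
eef_pos: [0.4994, -0.2403, 0.1628]
tool_rot: [2.934, -0.056, 1.07]
force: [0.3, -0.2, -0.0]
opening: 0.6
gripper_force: 0.0
```

```bash
python3 - <<'E'
from workcell import env
from h import *
c=shot(env,"wrist","w5")
tz=frame([.643,-.029,-.766],[-.045,-1,0]); G=np.array([.5575,-.2424,.0926])
go(env,G+.019*tz[:,2]-.0*tz[:,2],tz)
d=np.array([.766,-.034,.643]);m=G-.015*d
print(proj(c,[m+k*d for k in(-.0315,0,.015,.052,.074)]).round(1))
E
```

```text
at [ 0.4994 -0.2404  0.1629] j [-0.92  0.26  2.21  1.27  0.55 -0.4 ] shift [-0.004 -0.003  0.441] turn [ 0.    -0.001  0.004] t 11.4
[[280.5 269.6]
 [280.7 234.3]
 [280.9 216.7]
 [281.2 170.4]
 [281.4 141. ]]
```

View pics/w5.png

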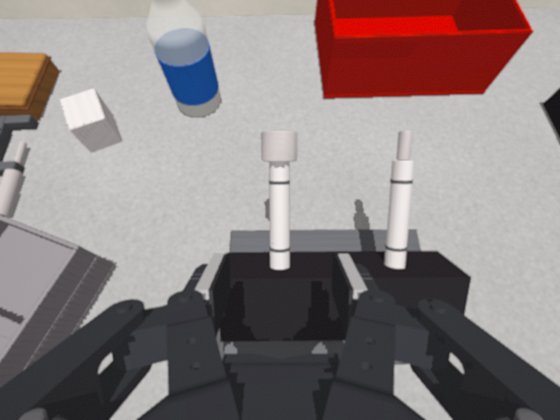

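```bash
python3 - <<'E'
from workcell import env
from h import *
c=load("w5");b=load("t0");a=load("s0")
for el in (38,40,42,44):
  for G0 in ([.5575,-.2424,.0926],):
    e=np.radians(el);d=np.array([np.cos(e),-.045*np.cos(e),np.sin(e)]);n=np.array([-np.sin(e),0,np.cos(e)])
    m=np.array(G0)-.015*d
    P=[m-.0315*d+.008*n,m+.052*d+.014*n,m+.074*d+.014*n]
    print(el,proj(c,P)[:,1].round(1),proj(b,P).round(1).tolist(),proj(a,P).round(1).tolist())
E
```

```text
38 [274.7 172.3 141.1] [[380.1, 203.4], [385.8, 176.5], [387.3, 168.7]] [[230.5, 160.5], [211.8, 159.5], [206.3, 159.6]]
40 [274.1 173.2 142. ] [[380.0, 203.1], [385.9, 177.0], [387.4, 169.3]] [[230.3, 161.0], [212.1, 159.1], [206.8, 159.0]]
42 [273.4 174.2 142.9] [[379.9, 202.8], [385.9, 177.4], [387.5, 169.9]] [[230.1, 161.4], [212.4, 158.8], [207.2, 158.5]]
44 [272.7 175.2 143.9] [[379.7, 202.5], [386.0, 177.9], [387.6, 170.6]] [[229.9, 161.8], [212.7, 158.4], [207.6, 157.9]]
```

```bash
python3 - <<'E'
from h import *
c=load("w5");b=load("t0")
for p,q in [((387,173),(280,162)),((386.5,162.5),(279.5,132)),((380.5,203),(280,268)),((380.75,197.5),(280,251)),((384.5,178.2),(280,181))]: print(tri(b,p,c,q))
E
```

```text
(array([ 0.58551853, -0.24428399,  0.12998346]), np.float64(0.003608970879418918))
(array([ 0.61164919, -0.24430267,  0.13048609]), np.float64(0.002144273902142022))
(array([ 0.516939  , -0.23942438,  0.0845608 ]), np.float64(0.002445199186131838))
(array([ 0.5305312 , -0.24006484,  0.0855464 ]), np.float64(0.0018150509771354317))
(array([ 0.57491043, -0.24224083,  0.11920763]), np.float64(0.00017444478825003092))
```

The close view gives the gauge on the same axis but about 8 mm further along it: mid at about (0.552, -0.242, 0.088). It is centred sideways at column 280, between the fingers. Advancing to grasp.

Emit:
move_arm:
  series:
    - [[0.024,0,0.06],[0,0,0],0.6]
    - [[0.024,0,0.14],[0,0,0],0.6]
    - [[0.024,0,0.22],[0,0,0],0.6]
    - [[0.024,0,0.29],[0,0,0],0.6]
    - [[0.024,0,0.35],[0,0,0],0.6]
    - [[0.024,0,0.4],[0,0,0],0.6]
    - [[0.024,0,0.435],[0,0,0],0.6]
    - [[0.024,0,0.435],[0,0,0],0.6]

```text
clock: 12.2
eef_pos: [0.5744, -0.2437, 0.0828]
tool_rot: [2.935, -0.057, 1.07]
force: [0.3, -0.2, -0.2]
opening: 0.603
gripper_force: 0.0
```

```bash
python3 - <<'E'
from workcell import env
from h import *
c=shot(env,"wrist","w6");o=env.observe();print(o["force"],o["eef_pos"],o["joints"].round(2))
E
```

```text
[-0.0374986   0.69023286  0.60775854] [ 0.57407857 -0.2436282   0.08315408] [-0.78  0.5   2.14  1.7   0.45 -0.75]
```

View pics/w6.png

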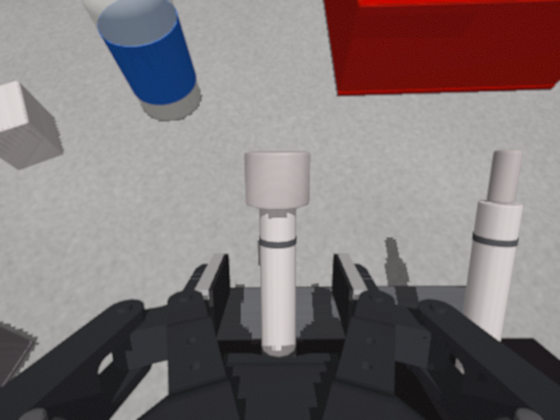

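The handle is centred between the fingers (column 278), well below the head. Closing.

Emit:
move_arm:
  force: 70
  series:
    - [[0,0,0],[0,0,0],0]
    - [[0,0,0],[0,0,0],0]
    - [[0,0,0],[0,0,0],0]
    - [[0,0,0],[0,0,0],0]
    - [[0,0,0],[0,0,0],0]
    - [[0,0,0],[0,0,0],0]
    - [[0,0,0],[0,0,0],0]
    - [[0,0,0],[0,0,0],0]

```text
clock: 13.05
eef_pos: [0.574, -0.2436, 0.0836]
tool_rot: [2.934, -0.057, 1.071]
force: [-3.1, 1.3, 5.9]
opening: 0.159
gripper_force: 68.3
```

Emit:
move_arm:
  series:
    - [[0.02,0,0],[0,0,0],0]
    - [[0.05,0,0],[0,0,0],0]
    - [[0.08,0,0],[0,0,0],0]
    - [[0.11,0,0],[0,0,0],0]

```text
clock: 13.45
eef_pos: [0.5946, -0.2446, 0.1003]
tool_rot: [2.935, -0.058, 1.068]
force: [-0.3, -0.1, -2.5]
opening: 0.161
gripper_force: 68.1
```

Emit:
move_arm:
  series:
    - [[0.03,0,0],[0,0,0],0]
    - [[0.06,0,0],[0,0,0],0]
    - [[0.1,0,0],[0,0,0],0]
    - [[0.14,0,0],[0,0,0],0]
    - [[0.18,0,0],[0,0,0],0]
    - [[0.22,0,0],[0,0,0],0]
    - [[0.26,0,0],[0,0,0],0]
    - [[0.26,0,0],[0,0,0],0]

```text
clock: 14.25
eef_pos: [0.6457, -0.2468, 0.1434]
tool_rot: [2.932, -0.055, 1.071]
force: [0.0, -0.3, -0.8]
opening: 0.159
gripper_force: 68.2
```

```bash
python3 - <<'E'
from workcell import env
from h import *
print(env.observe()["force"]);p=env.observe()["eef_pos"]
go(env,[.55,-.2,.27],down(-np.pi/2+.0)); go(env,[.4767,.2826,.2],down(.156-np.pi/2))
E
```

```text
[ 0.03908078 -0.28513621 -0.76688189]
at [ 0.6457 -0.2468  0.1434] j [-0.67  0.43  1.97  1.23  0.41 -0.14] shift [ 0.029 -0.169 -0.639] turn [ 0.012 -0.446 -0.023] t 14.2
at [ 0.6457 -0.2468  0.1434] j [-0.67  0.43  1.97  1.23  0.41 -0.14] shift [-0.427 -2.088 -0.672] turn [ 0.047 -0.444 -0.118] t 14.2
```

Emit:
move_arm:
  series:
    - [[0.08,0,-0.1],[0,0,0],0]
    - [[0.18,0,-0.22],[0,-0.03,0],0]
    - [[0.2,-0.02,-0.33],[0,-0.1,0],0]
    - [[0.18,-0.05,-0.42],[0,-0.18,0],0]
    - [[0.14,-0.09,-0.5],[0.01,-0.26,-0.01],0]
    - [[0.08,-0.13,-0.58],[0.01,-0.34,-0.02],0]
    - [[0.03,-0.169,-0.639],[0.012,-0.42,-0.023],0]
    - [[0.03,-0.169,-0.639],[0.012,-0.446,-0.023],0]

```text
clock: 15.05
eef_pos: [0.5485, -0.1982, 0.2707]
tool_rot: [-3.14, -0.002, 0.009]
force: [1.6, 0.0, -1.7]
opening: 0.159
gripper_force: 68.5
```

```bash
python3 - <<'E'
from workcell import env
from h import *
print(env.observe()["force"],env.observe()["opening"])
go(env,[.47,.04,.27],down(.08-np.pi/2)); go(env,[.4767,.2826,.2],down(.156-np.pi/2))
E
```

```text
[ 1.57145693  0.00570487 -1.66191087] 0.15871027521635384
at [ 0.5485 -0.1982  0.2707] j [-0.46  0.31  1.49 -0.    1.35  1.11] shift [-0.313 -0.953  0.006] turn [-0.001  0.004 -0.05 ] t 15.1
at [ 0.5485 -0.1982  0.2707] j [-0.46  0.31  1.49 -0.    1.35  1.11] shift [-0.283 -1.923  0.287] turn [-0.001  0.003 -0.099] t 15.1
```

Emit:
move_arm:
  series:
    - [[-0.03,-0.08,0],[0,0,0],0]
    - [[-0.07,-0.2,0],[0,0,-0.01],0]
    - [[-0.11,-0.34,0],[0,0,-0.02],0]
    - [[-0.15,-0.5,0],[0,0,-0.03],0]
    - [[-0.2,-0.66,0],[0,0,-0.04],0]
    - [[-0.25,-0.8,0],[0,0,-0.05],0]
    - [[-0.29,-0.9,0],[0,0,-0.05],0]
    - [[-0.313,-0.953,0],[0,0,-0.05],0]

```text
clock: 15.85
eef_pos: [0.4687, 0.0411, 0.269]
tool_rot: [-3.136, -0.125, 0.005]
force: [0.2, -0.5, -2.8]
opening: 0.159
gripper_force: 68.6
```

```bash
python3 - <<'E'
from workcell import env
from h import *
go(env,[.4767+.013*.988,.2826+.013*.156,.2],down(.156-np.pi/2))
E
```

```text
at [0.4687 0.0411 0.269 ] j [-0.06  0.14  1.72  0.    1.29  1.43] shift [ 0.162 -0.963  0.279] turn [-0.002  0.002 -0.048] t 15.8
```

Emit:
move_arm:
  series:
    - [[0.02,-0.08,0],[0,0,0],0]
    - [[0.05,-0.2,0],[0,0,-0.01],0]
    - [[0.08,-0.34,0.02],[0,0,-0.02],0]
    - [[0.1,-0.5,0.06],[0,0,-0.03],0]
    - [[0.12,-0.66,0.12],[0,0,-0.04],0]
    - [[0.14,-0.8,0.18],[0,0,-0.048],0]
    - [[0.162,-0.92,0.24],[0,0,-0.048],0]
    - [[0.162,-0.963,0.279],[0,0,-0.048],0]

```text
clock: 16.65
eef_pos: [0.4926, 0.2841, 0.1987]
tool_rot: [-3.13, -0.243, 0.003]
force: [-0.8, -1.0, -1.1]
opening: 0.157
gripper_force: 68.7
```

Emit:
move_arm:
  series:
    - [[0,0,0.08],[0,0,0],0]
    - [[0,0,0.16],[0,0,0],0]
    - [[0,0,0.23],[0,0,0],0]
    - [[0,0,0.28],[0,0,0],0]
    - [[0,0,0.31],[0,0,0],0]
    - [[0,0,0.32],[0,0,0],0]
    - [[0,0,0.32],[0,0,0],0]
    - [[0,0,0.32],[0,0,0],0]

```text
clock: 17.45
eef_pos: [0.4935, 0.2822, 0.1211]
tool_rot: [-3.131, -0.24, -0.0]
force: [-0.5, 0.8, -2.1]
opening: 0.162
gripper_force: 68.7
```

```bash
python3 - <<'E'
from workcell import env
from h import *
c=shot(env,"scene","s7");w=shot(env,"wrist","w7");o=env.observe();print(o["opening"],o["gripper_force"],o["force"])
go(env,[.4767+.013*.988,.2826+.013*.156,.121],down(.156-np.pi/2))
A=cv2.resize(c["image"][210:350,270:457],None,fx=3,fy=3,interpolation=cv2.INTER_CUBIC)[:420,:400+160]
B=w["image"][:, 130:430][:420,:240+60]
x=np.hstack([A[:420,:500],B]);cv2.imwrite("pics/m7.png",x[:,:,::-1])
E
```

```text
0.16282403772841422 68.71667504310608 [ 0.11739521 -0.00458    -2.092832  ]
at [0.4934 0.2822 0.1212] j [0.4  0.44 1.7  0.   1.01 1.81] shift [-0.014 -0.012  0.001] turn [-0.001 -0.    -0.002] t 17.6
```

View pics/m7.png

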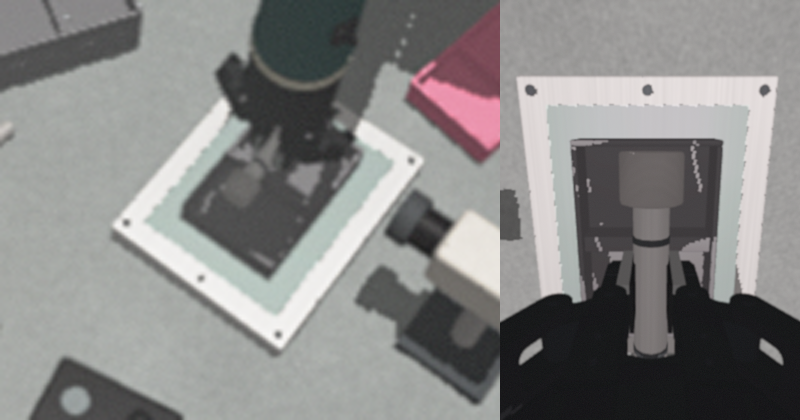

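The gauge is held over the tray, along the stage's long axis, with its head base at wrist pixel (282,207), head end at (282,152) and upper ring at (282,243). Next I'll check the midpoint and level.

```bash
python3 - <<'E'
from h import *
w=load("w7");S=np.array([.4767,.2826]);u=np.array([.988,.156]);v=np.array([-.156,.988])
g=lambda p,z:(lambda q:(round((q-S)@u,4),round((q-S)@v,4)))(onz(w,[p],z)[0,:2])
print("head end",g((282,152),.154),"head base",g((282,207),.154),"ring",g((282,243),.148))
im=w["image"];hsv=cv2.cvtColor(im,cv2.COLOR_RGB2GRAY).astype(int)
for r in(170,195,225,235,290,320):
    e=[];row=cv2.Sobel(im[r:r+1].astype(np.float32).mean(2),cv2.CV_32F,1,0,ksize=1)[0]
    l=240+np.argmax(abs(row[240:278]));q=286+np.argmax(abs(row[286:325]));print(r,l,q,q-l)
for z in(.13,.14,.15):
    for k,R in((-.052,.014),(.03,.008)):
        pass
P=[np.r_[S+a*u+b*v,.14] for a,b in[(.052,.008),(.052,-.008),(-.02,.008),(-.02,-.008),(.063,.014),(.063,-.014)]]
print(proj(w,P).round(1))
E
```

```text
head end (np.float64(0.077), np.float64(-0.003)) head base (np.float64(0.0568), np.float64(-0.0029)) ring (np.float64(0.0401), np.float64(-0.0029))
170 248 324 76
195 249 313 64
225 263 299 36
235 263 299 36
290 265 296 31
320 264 297 33
[[255.9 209.5]
 [293.9 209.4]
 [259.6 352.8]
 [292.6 352.7]
 [240.6 183.7]
 [308.8 183.5]]
```

```bash
python3 - <<'E'
from h import *
w=load("w7");g=cv2.GaussianBlur(w["image"].astype(np.float32).mean(2),(3,3),0);d=np.gradient(g,axis=1)
def edges(rows,lo,hi):
    L=[]
    for r in rows:
        s=abs(d[r,lo:hi]);i=np.argmax(s);k=s[max(i-1,0):i+2];
        if s[i]>6 and 0<i<len(s)-1: L.append((lo+i+(k*np.arange(-1,2)).sum()/k.sum(),r))
    return np.array(L)
N=[]
for lo,hi in((257,274),(288,305)):
    e=edges(list(range(214,238))+list(range(250,345)),lo,hi)
    for _ in range(5):
        p=np.polyfit(e[:,1],e[:,0],1);res=e[:,0]-np.polyval(p,e[:,1]);e=e[abs(res)<max(2*np.std(res),.3)]
    print(p,len(e),np.std(res),[np.polyval(p,r).round(2) for r in(215,340)])
    q=[(np.polyval(p,r),r) for r in(215,340)]
    _,D=ray(w,q);n=np.cross(D[0],D[1]);N.append(n/np.linalg.norm(n))
a=np.cross(*N);a/=np.linalg.norm(a);a*=np.sign(a[0])
print("axis",a,"elev deg",np.degrees(np.arcsin(a[2])),"yaw",np.arctan2(a[1],a[0]))
E
```

```text
[2.15214214e-02 2.58304401e+02] 95 0.5940285390972899 [np.float64(262.93), np.float64(265.62)]
[-3.06930636e-02  3.05402712e+02] 93 0.6294560169103391 [np.float64(298.8), np.float64(294.97)]
axis [0.97875968 0.14736367 0.14252521] elev deg 8.19399558706849 yaw 0.14943919220076782
```

```bash
python3 - <<'E'
from h import *
w=load("w7");g=w["image"].astype(np.float32).mean(2)
for r in (158,180,200,218,230,255,280,310,335): print(r,g[r,242:324:1].astype(int).tolist() if r in(180,230,280,335) else '')
print("col282",[(r,int(g[r,282])) for r in range(140,262,1)])
E
```

```text
158 
180 [69, 69, 69, 71, 70, 70, 72, 83, 91, 93, 95, 96, 96, 96, 97, 97, 98, 100, 100, 100, 101, 101, 101, 102, 100, 101, 102, 101, 101, 101, 101, 102, 102, 102, 101, 102, 101, 101, 102, 103, 103, 103, 102, 103, 101, 102, 103, 102, 102, 102, 102, 101, 100, 100, 100, 99, 100, 100, 101, 99, 100, 99, 100, 99, 97, 97, 96, 96, 95, 94, 92, 85, 75, 70, 69, 71, 71, 71, 70, 70, 70, 70]
200 
218 
230 [60, 60, 62, 61, 59, 60, 61, 60, 61, 60, 61, 59, 60, 59, 59, 60, 59, 61, 59, 59, 71, 92, 104, 111, 112, 114, 114, 115, 115, 118, 119, 120, 120, 122, 122, 122, 123, 124, 123, 121, 122, 124, 124, 123, 124, 123, 120, 119, 119, 116, 116, 115, 113, 113, 114, 111, 104, 82, 65, 61, 59, 60, 58, 61, 61, 60, 60, 61, 61, 61, 59, 60, 60, 61, 59, 60, 61, 60, 59, 60, 60, 61]
255 
280 [24, 24, 25, 27, 50, 75, 86, 84, 86, 85, 85, 85, 85, 85, 85, 87, 84, 66, 40, 21, 20, 22, 42, 80, 106, 114, 114, 114, 115, 119, 120, 121, 120, 121, 123, 123, 125, 123, 123, 122, 123, 123, 123, 123, 123, 121, 119, 119, 117, 117, 116, 115, 114, 108, 84, 46, 21, 18, 24, 37, 62, 80, 85, 86, 86, 85, 85, 86, 83, 85, 86, 84, 75, 52, 29, 2
[... 1154 characters left out ...]
1), (203, 100), (204, 99), (205, 100), (206, 98), (207, 98), (208, 105), (209, 116), (210, 122), (211, 122), (212, 122), (213, 123), (214, 122), (215, 122), (216, 122), (217, 122), (218, 123), (219, 123), (220, 122), (221, 122), (222, 122), (223, 122), (224, 123), (225, 123), (226, 122), (227, 122), (228, 123), (229, 123), (230, 122), (231, 122), (232, 123), (233, 123), (234, 123), (235, 122), (236, 123), (237, 123), (238, 123), (239, 118), (240, 96), (241, 65), (242, 46), (243, 45), (244, 45), (245, 44), (246, 53), (247, 84), (248, 113), (249, 124), (250, 123), (251, 122), (252, 122), (253, 122), (254, 123), (255, 122), (256, 123), (257, 122), (258, 123), (259, 122), (260, 123), (261, 123)]
```

```bash
python3 - <<'E'
from h import *
from scipy.stats import linregress
w=load("w7");g=w["image"].astype(np.float32).mean(2)
def cross(r,c0,step):   # walk outward from c0 inside the body; half level between inside and minimum just outside
    best=None
    v=g[r,c0:c0+step*14:step]; i=np.argmax(v[:-1]-v[1:]); hi=np.median(v[max(0,i-4):i]) if i>1 else v[0]; lo=v[i+1:i+4].min(); h=(hi+lo)/2
    k=next(k for k in range(max(i-2,0),len(v)-1) if v[k]>=h>v[k+1]); return c0+step*(k+(v[k]-h)/(v[k]-v[k+1]))
a=np.array([.988,.156,0.])
S=np.array([.4767,.2826,.14]);u=np.array([.988,.156,0])
E=[]
for rows,R,cl,cr in((range(168,200,2),.014,256,306),(range(214,238,2),.008,269,292),(range(270,300,2),.008,269,291)):
    for r in rows:
        try:E.append((r,R,cross(r,cl,-1),cross(r,cr,1)))
        except StopIteration: pass
for it in range(4):
    P=[]
    for r,R,l,q in E:
        o,D=ray(w,[(l,r),(q,r)]);D/=np.linalg.norm(D,axis=1)[:,None]
        n=[np.cross(x,a) for x in D];n=[x/np.linalg.norm(x) for x in n]
        th=np.arccos(n[0]@n[1])/2; b=D.sum(0);b/=np.linalg.norm(b)
        bp=np.linalg.norm(b-a*(a@b)); P.append(o+b*(R/np.sin(th))/bp)
    P=np.array(P);c=P.mean(0);x=(P-S)@u;f=linregress(x,P[:,2]);a=np.array([u[0],u[1],f.slope]);a/=np.linalg.norm(a)
for lab,s in(("head",slice(0,16)),("hand1",slice(16,28)),("hand2",slice(28,None))): print(lab,(x[s].mean()).round(4),P[s,2].mean().round(4),P[s,2].std().round(4))
print("tilt deg",np.degrees(np.arctan(f.slope)),"z at x=0",f.intercept)
E
```

```text
head 0.0618 0.1318 0.0004
hand1 0.0434 0.1348 0.0021
hand2 0.0082 0.1241 0.0006
tilt deg 8.85411718647178 z at x=0 0.12407936805153116
```

```bash
python3 - <<'E'
from h import *
w=load("w7");S=np.array([.4767,.2826,0]);u=np.array([.988,.156,0]);z=np.array([0,0,1.])
C=-np.array(w["R"]).T@w["t"];print("cam",((C-S)@u).round(3),C[2].round(3))
for zh in(.130,.132,.134,.137):
  best=[]
  for tl in np.radians(np.arange(-12,12.1,3)):
    a=np.cos(tl)*u+np.sin(tl)*z;n=-np.sin(tl)*u+np.cos(tl)*z
    # head centre at height zh; place so that head-end rim hits row 151.1, then predict row of head base
    x0=.0618
    for _ in range(20):
        H=S+u*x0+z*zh-.0029*np.array([-.156,.988,0])
        e=proj(w,[H+.011*a+.014*n])[0,1]-151.1; x0+=e*.0003
    print(zh,round(np.degrees(tl)),"x",round(x0,4),"base row",proj(w,[H-.011*a+.008*n])[0,1].round(1),"(obs 208.5) mid x",round(x0-.0625*np.cos(tl),4),"mid z",round(zh-.0625*np.sin(tl),4))
E
```

```text
cam 0.086 0.264
0.13 -12 x 0.0626 base row 206.1 (obs 208.5) mid x 0.0014 mid z 0.143
0.13 -9 x 0.0633 base row 205.4 (obs 208.5) mid x 0.0015 mid z 0.1398
0.13 -6 x 0.064 base row 204.6 (obs 208.5) mid x 0.0018 mid z 0.1365
0.13 -3 x 0.0647 base row 203.7 (obs 208.5) mid x 0.0023 mid z 0.1333
0.13 0 x 0.0655 base row 202.6 (obs 208.5) mid x 0.003 mid z 0.13
0.13 3 x 0.0663 base row 201.4 (obs 208.5) mid x 0.0038 mid z 0.1267
0.13 6 x 0.0671 base row 200.0 (obs 208.5) mid x 0.0049 mid z 0.1235
0.13 9 x 0.0679 base row 198.6 (obs 208.5) mid x 0.0062 mid z 0.1202
0.13 12 x 0.0688 base row 197.0 (obs 208.5) mid x 0.0076 mid z 0.117
0.132 -12 x 0.0627 base row 207.0 (obs 208.5) mid x 0.0016 mid z 0.145
0.132 -9 x 0.0634 base row 206.3 (obs 208.5) mid x 0.0017 mid z 0.1418
0.132 -6 x 0.0641 base row 205.5 (obs 208.5) mid x 0.002 mid z 0.1385
0.132 -3 x 0.0649 base row 204.5 (obs 208.5) mid x 0.0024 mid z 0.1353
0.132 0 x 0.0656 base row 203.4 (obs 208.5) mid x 0.0031 mid z 0.132
0.132 3 x 0.0664 base row 202.2 (obs 208.5) mid x 0.004 mid z 0.1287
0.132 6 x 0.0672 base row 200.8 (obs 208.5
[... 728 characters left out ...]
2
0.134 12 x 0.0691 base row 198.4 (obs 208.5) mid x 0.008 mid z 0.121
0.137 -12 x 0.0631 base row 209.2 (obs 208.5) mid x 0.002 mid z 0.15
0.137 -9 x 0.0638 base row 208.5 (obs 208.5) mid x 0.0021 mid z 0.1468
0.137 -6 x 0.0645 base row 207.7 (obs 208.5) mid x 0.0024 mid z 0.1435
0.137 -3 x 0.0653 base row 206.6 (obs 208.5) mid x 0.0028 mid z 0.1403
0.137 0 x 0.066 base row 205.5 (obs 208.5) mid x 0.0035 mid z 0.137
0.137 3 x 0.0668 base row 204.2 (obs 208.5) mid x 0.0044 mid z 0.1337
0.137 6 x 0.0676 base row 202.8 (obs 208.5) mid x 0.0055 mid z 0.1305
0.137 9 x 0.0685 base row 201.2 (obs 208.5) mid x 0.0067 mid z 0.1272
0.137 12 x 0.0693 base row 199.5 (obs 208.5) mid x 0.0082 mid z 0.124
```

```bash
python3 - <<'E'
from h import *
w=load("w7");S=np.array([.4767,.2826,0]);u=np.array([.988,.156,0]);z=np.array([0,0,1.])
for zh in(.132,.135,.138,.141):
  for tl in np.radians([-12,-8,-4,0,4,8]):
    a=np.cos(tl)*u+np.sin(tl)*z;n=-np.sin(tl)*u+np.cos(tl)*z;x0=.0655
    for _ in range(30):
        H=S+u*x0+z*zh-.0029*np.array([-.156,.988,0])
        x0+=(proj(w,[H-.011*a+.014*n])[0,1]-208.5)*.0003
    print(zh,round(np.degrees(tl)),"mid x",round(x0-.0625*np.cos(tl),4),"z",round(zh-.0625*np.sin(tl),4),"end top/bottom rows (obs 151.1)",proj(w,[H+.011*a+.014*n,H+.011*a-.014*n])[:,1].round(1))
g=w["image"].astype(int);print([tuple(g[r,282]) for r in(155,158,162,166,170,176,184)]); 
print([int(g[r,262:302].mean()*10) for r in range(150,176)])
E
```

```text
0.132 -12 mid x 0.0013 z 0.145 end top/bottom rows (obs 151.1) [151.9 159.5]
0.132 -8 mid x 0.0015 z 0.1407 end top/bottom rows (obs 151.1) [151.8 155.3]
0.132 -4 mid x 0.0019 z 0.1364 end top/bottom rows (obs 151.1) [152.1 151.3]
0.132 0 mid x 0.0025 z 0.132 end top/bottom rows (obs 151.1) [152.7 147.5]
0.132 4 mid x 0.0034 z 0.1276 end top/bottom rows (obs 151.1) [153.6 143.9]
0.132 8 mid x 0.0045 z 0.1233 end top/bottom rows (obs 151.1) [154.8 140.6]
0.135 -12 mid x 0.0021 z 0.148 end top/bottom rows (obs 151.1) [150.4 158.4]
0.135 -8 mid x 0.0023 z 0.1437 end top/bottom rows (obs 151.1) [150.3 154.1]
0.135 -4 mid x 0.0027 z 0.1394 end top/bottom rows (obs 151.1) [150.5 150. ]
0.135 0 mid x 0.0034 z 0.135 end top/bottom rows (obs 151.1) [151.1 146.1]
0.135 4 mid x 0.0042 z 0.1306 end top/bottom rows (obs 151.1) [152.  142.4]
0.135 8 mid x 0.0053 z 0.1263 end top/bottom rows (obs 151.1) [153.3 139. ]
0.138 -12 mid x 0.0029 z 0.151 end top/bottom rows (obs 151.1) [148.8 157.3]
0.138 -8 mid x 0.0031 z 0.1467 end top/bottom rows (obs 151.1) [148.7 152.9]
0.138 -4 mid x 0.0035 z 0.1424
[... 513 characters left out ...]
mid x 0.005 z 0.141 end top/bottom rows (obs 151.1) [147.8 143.2]
0.141 4 mid x 0.0059 z 0.1366 end top/bottom rows (obs 151.1) [148.7 139.3]
0.141 8 mid x 0.007 z 0.1323 end top/bottom rows (obs 151.1) [150.  135.7]
[(np.int64(107), np.int64(100), np.int64(100)), (np.int64(107), np.int64(101), np.int64(100)), (np.int64(108), np.int64(103), np.int64(102)), (np.int64(106), np.int64(101), np.int64(100)), (np.int64(107), np.int64(101), np.int64(101)), (np.int64(107), np.int64(101), np.int64(100)), (np.int64(107), np.int64(101), np.int64(100))]
[760, 863, 946, 1003, 1018, 1011, 1012, 1012, 1015, 1019, 1020, 1024, 1023, 1023, 1023, 1020, 1020, 1017, 1018, 1018, 1020, 1021, 1023, 1022, 1022, 1020]
```

```bash
python3 - <<'E'
from h import *
tool=frame([.643,-.029,-.766],[-.045,-1,0])
def edge(g,r,c0,step,n):
    v=g[r,c0:c0+step*n:step]; i=int(np.argmax(v[:-1]-v[1:])); hi=np.median(v[max(0,i-5):max(1,i-1)]); lo=v[i+1:i+4].min(); h=(hi+lo)/2
    for k in range(max(i-2,0),min(i+3,len(v)-1)):
        if v[k]>=h>v[k+1]: return c0+step*(k+(v[k]-h)/(v[k]-v[k+1]))
def line(g,rows,c0,step,n):
    e=np.array([(edge(g,r,c0,step,n) or np.nan,r) for r in rows]);e=e[~np.isnan(e[:,0])]
    for _ in range(6):
        p=np.polyfit(e[:,1],e[:,0],1);d=e[:,0]-np.polyval(p,e[:,1]);e=e[abs(d)<=max(2*d.std(),.25)]
    return p,len(e),d.std()
for f,c0,rows in(("w6",278,list(range(214,236))+list(range(252,335))),("w5",280,list(range(166,178))+list(range(188,246)))):
    w=load(f);g=w["image"].astype(np.float32).mean(2);N=[]
    for s in(-1,1):
        p,n,sd=line(g,rows,c0,s,26 if f=="w6" else 18)
        _,D=ray(w,[(np.polyval(p,r),r) for r in(rows[0],rows[-1])]);m=np.cross(*D);N.append(m/np.linalg.norm(m));print(f,p,n,sd)
    a=np.cross(*N);a/=np.linalg.norm(a);a*=np.sign(a[0])
    print("axis",a.round(3),"elev",np.degrees(np.arcsin(a[2])).round(1),"in tool",(tool.T@a).round(3))
E
```

```text
w6 [2.40344952e-03 2.60989498e+02] 101 0.5394254684056187
w6 [1.25714542e-02 2.90310894e+02] 101 0.3665725169732388
axis [ 0.947 -0.028  0.321] elev 18.7 in tool [ 0.932 -0.015  0.363]
w5 [-1.83394751e-02  2.74187360e+02] 61 0.5687114872900096
w5 [1.70847613e-02 2.83874357e+02] 68 0.48181281255880365
axis [ 0.989 -0.038 -0.141] elev -8.1 in tool [ 0.667 -0.007  0.745]
```

The measurements agree on the gauge's midpoint being within 5 mm of the stage centre. They also agree on a slight head-down tilt of roughly 0–6°. I'll raise the head 3°, let it settle and check the state.

Emit:
move_arm:
  series:
    - [[0,0,0],[0,0.011,0],0]
    - [[0,0,0],[0,0.022,0],0]
    - [[0,0,0],[0,0.033,0],0]
    - [[0,0,0],[0,0.033,0],0]
    - [[0,0,0],[0,0.033,0],0]
    - [[0,0,0],[0,0.033,0],0]
    - [[0,0,0],[0,0.033,0],0]
    - [[0,0,0],[0,0.033,0],0]

```text
clock: 18.35
eef_pos: [0.493, 0.282, 0.1204]
tool_rot: [-3.126, -0.24, -0.079]
force: [-0.3, -0.4, -1.4]
opening: 0.159
gripper_force: 68.7
```

```bash
python3 - <<'E'
from workcell import env
from h import *
o=env.observe();print(o["opening"],o["gripper_force"],o["force"],abs(o["joint_velocities"]).max(),Ro.from_rotvec(o["tool_rot"]).as_matrix()[:,0].round(3),o["eef_pos"])
# tray on stage: wrist view, dark-grey tray outline vs expected corners (rim z=.061)
w=load("w7");g=w["image"].astype(int).mean(2);S=np.array([.4767,.2826]);u=np.array([.988,.156]);v=np.array([-.156,.988])
print(proj(w,[np.r_[S+a*u+b*v,.061] for a,b in((.075,.05),(.075,-.05))]).round(1),"seen approx (201,139),(352,139)")
E
```

```text
0.15856993679306705 68.68107676506042 [-0.32667507 -0.37825891 -1.44370447] 0.002486473438421776 [0.987 0.152 0.051] [0.49303258 0.2820149  0.12040293]
[[199.8 143.1]
 [354.2 142.6]] seen approx (201,139),(352,139)
```

```bash
python3 -c "
from workcell import env
print(env.sign_off())"
```

```text
the job is handed in; nothing more can be done
None
```

I handed the job in at about 18 s with the tray flat near the stage centre (within a few mm) and the gauge held still over it at lens height; no verdict came back, the gauge's level is only estimated (within about 5° after a 3° correction, limit 8.5°), and I viewed 11 pictures, one over the limit of 10.

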